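# Weigh a pantry canister on the sprung hook and bring up the next

### The job

Take the canister standing at the carousel's marker and hang it by its bail on the spring scale's hook, lowering it gently so that the hook takes the weight without bouncing; let go and wait until it hangs quite still for a couple of seconds. Only then turn the carousel one stop by its top bar so that the neighbouring canister, not the beaker, stands at the marker, clicked home, and let go. Leave the weighed canister hanging, the other things on the carousel standing in their places and everything else on the counter undisturbed.

Things in the scene. Friction and masses are not known exactly. Their poses are not given: they have to be found in the camera images.
- carousel: fixed foot of a pantry carousel (turntable 310 mm diameter, top face 30 mm up); origin on the counter under the turning axis, z up. Its -x axis points, roughly towards the robot, to the marker: a small square steel post 24 mm high, 180 mm from the axis. Six round places, every 60 degrees, centred 105 mm from the axis, each with three locating pins 12 mm high
- pickup (a point): fixed point: centre of the place that stands at the marker, on the turntable's top face (105 mm from the axis, 30 mm up)
- turntable (a joint): turn of the turntable, rad, 0 at the start, positive counterclockwise from above. A detent holds it at a stop every 60 degrees (1.047 rad) with up to about 0.2 N m and pulls it home by itself when let go within about 20 degrees of a stop
- turn_bar (a point): centre of the wooden turning bar on top of the turntable's axis: 90 mm long, 16 mm thick, 40 mm high (200 to 240 mm above the counter), on a 22 mm spindle; turns with the turntable; long side along the point's x: pinch it across y from above
- scale: fixed spring scale; origin on the counter under its 262 mm post. A hook arm (10 mm bar) sticks out along its -x, roughly to the robot: level, a V saddle 98 mm out, 12 mm deep, then an upturned tip ending 33 mm beyond the saddle and 31 mm above its centreline. Bring a bail in over the tip along +x, its plane across the arm, and lower it into the saddle. Nothing stands above the hook
- hook (a joint): downward travel of the sprung hook, m, 0 when empty, end stop at 0.060. It starts to move at about 0.5 N, then gives at about 150 N/m; this canister dips it by 17 to 33 mm. Lightly damped: if the weight is let go at once it bobs for a second or so
- saddle (a point): lowest point of the hook bar's centreline at the saddle, 235 mm above the counter when empty; the bail wire's centreline rests about 10 mm above it; moves with the hook; axes as the scale's
- canister: to weigh; starts at the marker: lidded aluminium canister, 74 mm diameter, lid top 92 mm up, 0.3 to 0.55 kg. Rigid wire bail (8 mm wire, hoop 84 mm wide in its y-z plane, level top 24 mm long, 160 mm up; gap over the lid 64 mm). On the bail a wooden tab, 161 to 207 mm up, 30 mm along x, 14 mm thick along y: pinch along y from above, pads at 188 mm. Origin: centre of underside
- bail (a point): centre of the level top of that canister's bail wire (160 mm above its underside, on its axis); moves with the canister
- next_canister: an identical canister (same sizes and origin), standing at the place one stop to either side of the marker (which side varies); it must end at the marker
- third_canister: an identical canister at the place farthest from the marker; stays on the carousel
- beaker: open steel cup, 68 mm diameter, 70 mm tall, at the place one stop to the other side of the marker; origin at the centre of its underside; stays on the carousel
- glass_jar: bystander: closed glass jar, 84 mm diameter, 130 mm tall, origin under its centre
- jar_lid: bystander: flat steel lid lying on the counter, 72 mm diameter, 18 mm thick, origin under its centre
- wooden_spoon: bystander: wooden spoon 200 mm long lying on the counter
- bowl: bystander: white bowl, 130 mm across, 50 mm tall, origin under its centre
- carton: bystander: cardboard carton 60 x 100 x 160 mm (x, y, z), origin under its centre
- oil_bottle: bystander: green bottle, 64 mm diameter, 200 mm tall, origin under its centre

How it is judged:
By the outcome, as a careful person would: the job done as asked, in the order asked, and still so for the second after the job is handed in, with the robot touching nothing.
It also fails if it takes over 72 s, if anything falls off the work surface, if the arm or the gripper's body presses on something with over 40 N, if the wrist force passes 120 N, or if a joint passes its speed limit or range.

### The arm

A 6-joint arm with a two-finger parallel gripper is mounted at the origin on the work surface. World frame = base frame: x ahead of the robot, y to its left, z up, the work surface at z = 0. Lengths are in m, angles in degrees, forces in N, time in s.
With the tool pointing down it reaches from about 0.375 to 0.9 m from the base axis. Payload 3.1 kg.
Tool frame: the origin (TCP) lies midway between the tips of the shut fingers; the grasp point (between the pads) lies 19 mm behind it; z points along the fingers, y is the line along which they close (so a half turn about z gives the same grasp; the last joint's range is limited). The gripper opens to 87 mm and grips with 3 to 60 N. Pads are 19 mm wide; open, the fingers measure 117 mm over their backs; the gripper's body (75 mm by 190 mm) begins 51 mm behind the grasp point.
Start: joints at [66.205, 30.224, 82.088, -0, 67.689, -10.227], TCP at [0.147, 0.608, 0.223] pointing down, gripper open.
Joint ranges: [-176.69, 176.69], [-43.24, 126.21], [12.49, 139.97], [-82, 262], [0, 151.66], [-163.58, 163.58]. Speed limits (degrees/s): [159.86, 159.86, 180, 180, 180, 180].

### API

Orientations are given as a 3x3 rotation matrix whose columns are the frame's x, y, z axes.
In Python, from rig import bot, vision, hand_in gives the robot as it stands (bot), with the cameras (vision) and the job as plain functions.
- The arm moves only by the shell command python3 steer.py 'ROWS'. ROWS is rows parted by semicolons, their numbers by spaces, 1 to 20 of them, each of 7 numbers: dx, dy, dz in m, then a rotation vector rx, ry, rz in degrees, then the opening from 0.0 (shut) to 1.0 (fully open); each row is the pose to reach, as a shift and turn from the pose commanded when the command began, along the tool's axes at that moment; what a row does not reach only later rows make up. A row lasts 1/10 s, in which the tool goes at most 0.05 m and 8.59 degrees, less where a joint would pass 70% of its speed; a pose out of reach is approached as far as the arm can. The fingers move at their own pace and stop on an object; the grip force is fixed at half the most. Time passes only in rows, so rows that do not move let the fingers close. It prints the time, the measured TCP pose, the force, the opening and the grip force at its end.
- bot.read_state(): the state, without advancing time (a new reading comes with each control period).
- vision.capture(name): name is "side" or "top" or "wrist"; returns a dict with "color" (480x640x3 uint8, red, green, blue), "K" (3x3 intrinsics, pixels), "view" (4x4, takes a point from world to camera coordinates); the wrist camera has in their place "mount" (4x4, takes a point from camera to tool coordinates, whose origin is the TCP and whose axes are the flange's). Camera axes: x right, y up, looking along -z (the intrinsics and any distortion apply to the point x, -y, -z); pixel columns grow to the right and rows downward; lengths in m; the calibration is good to about 2 mm. The wrist camera is an equidistant fisheye: a pixel r from the principal point sees the ray r / f radians off the axis. A picture is of the moment at which its call begins: read the wrist's pose just before it. There is no depth.
- hand_in(): hands the job in; it is judged then, once.
The state is a dict: "time_s": time; "joint_positions": joint angles; "qvel": joint speeds; "tau": joint torques, N m; "position": TCP position; "tcp_rot": TCP orientation; "force": force on the tool from outside, world axes, zero at the start; "moment": the same for the moment, N m; "opening": opening from 0.0 (shut) to 1.0 (fully open); "grasp_force": force on a finger pad.
Only numpy, scipy, OpenCV 4.12 (cv2) and the standard library are available. Lean on these libraries where they do the work, as an engineer would, in place of code of your own. Each camera call takes 0.05 s, during which the arm holds its last target. There are 200 camera calls.

## Working session

There is one attempt and no reset: what is moved stays moved. The work goes in short steps, Python scripts to look and compute and a shell command to move; the robot and the scene stay as the last step left them, time stands still between calls to the robot, and variables do not carry over. Pictures are saved under pics/ and viewed, at most 10 in all, crops included, and the job is handed in when it is done.

```bash
ls; mkdir -p pics
cat > h.py <<'E'
import numpy as np, cv2
from rig import bot, vision, hand_in
def ray(c,u,v):
    d=np.linalg.inv(c["K"])@[u,v,1]; d=np.array([d[0],-d[1],-d[2]])
    V=np.array(c["view"]);R=V[:3,:3]; return -R.T@V[:3,3], R.T@d
def onz(c,u,v,z):
    o,d=ray(c,u,v); return o+d*(z-o[2])/d[2]
def proj(c,p):
    V=np.array(c["view"]);q=V[:3,:3]@p+V[:3,3]; q=np.array(c["K"])@[q[0],-q[1],-q[2]]; return q[:2]/q[2]
E
python3 - <<'E'
from h import *
s=bot.read_state();print({k:np.round(v,3).tolist() for k,v in s.items()})
ims=[]
for n in("top","side"):
    c=vision.capture(n);cv2.imwrite(f"pics/{n}0.png",c["color"][:,:,::-1]);print(n,c.keys(),c["K"],np.round(c["view"],3).tolist())
    np.savez(f"{n}0.npz",**{k:c[k] for k in("color","K","view")})
E
```

```text
pics
rig.py
steer.py
{'time_s': 0.0, 'joint_positions': [66.206, 30.28, 82.156, -0.002, 67.688, -10.226], 'qvel': [-0.065, 0.013, -0.094, -0.001, -0.056, -0.005], 'tau': [-0.001, -44.003, -17.66, 0.063, 0.058, -0.0], 'position': [0.146, 0.607, 0.222], 'tcp_rot': [[-0.972, 0.235, -0.001], [0.235, 0.972, -0.002], [0.0, -0.002, -1.0]], 'force': [0.555, 0.914, 0.061], 'moment': [-0.039, 0.054, -0.032], 'grasp_force': 0.0, 'opening': 0.997}
top dict_keys(['color', 'K', 'view']) [[502.71861932   0.         319.72802635]
 [  0.         502.71861932 237.4917651 ]
 [  0.           0.           1.        ]] [[0.0, -1.0, -0.023, 0.034], [0.999, -0.001, 0.038, -0.576], [-0.038, -0.023, 0.999, -1.541], [0.0, 0.0, 0.0, 1.0]]
side dict_keys(['color', 'K', 'view']) [[543.36474168   0.         321.21490988]
 [  0.         543.36474168 240.63999475]
 [  0.           0.           1.        ]] [[0.738, -0.675, -0.007, -0.411], [0.371, 0.396, 0.84, -0.343], [-0.565, -0.622, 0.543, -1.5], [0.0, 0.0, 0.0, 1.0]]
```

View pics/top0.png

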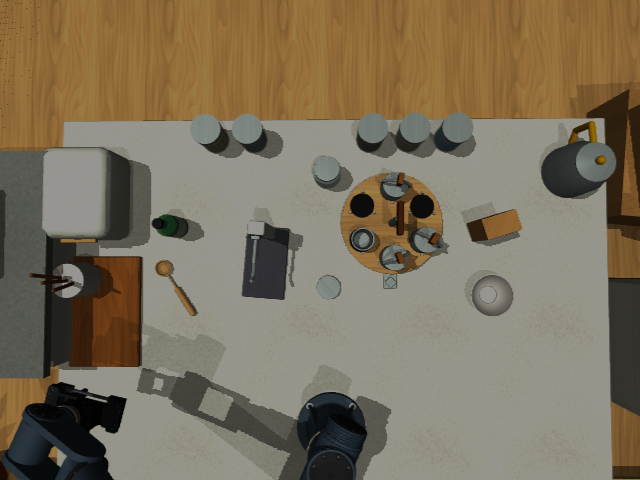

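View pics/side0.png

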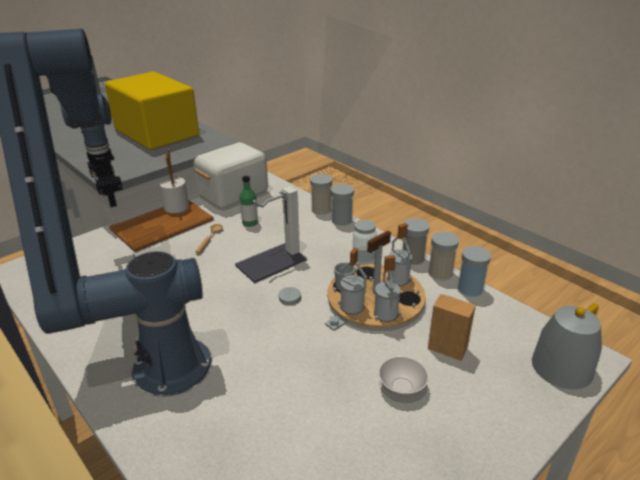

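The top view shows the marker at (390,282), the canister to weigh at about (395,260), the next canister on the right (425,238), the beaker on the left (362,240), and the scale post at (256,229) with its hook arm running down the image. The next canister therefore needs a clockwise turn (-60°). I'll zoom in.

Run:
```python
import cv2,numpy as np
a=cv2.imread("pics/top0.png");b=cv2.imread("pics/side0.png")
x=cv2.resize(a[165:305,330:455],None,fx=4,fy=4,interpolation=3)[:560,:500]
y=cv2.resize(a[215:305,235:305],None,fx=4,fy=4,interpolation=3)
o=np.zeros((560,780,3),np.uint8);o[:,:500]=x;o[:360,500:780]=y;cv2.imwrite("pics/c1.png",o)
x=cv2.resize(b[180:340,230:430],None,fx=4,fy=4,interpolation=3)[:600];cv2.imwrite("pics/c2.png",x)
```

```text
(no output)
```

View pics/c1.png

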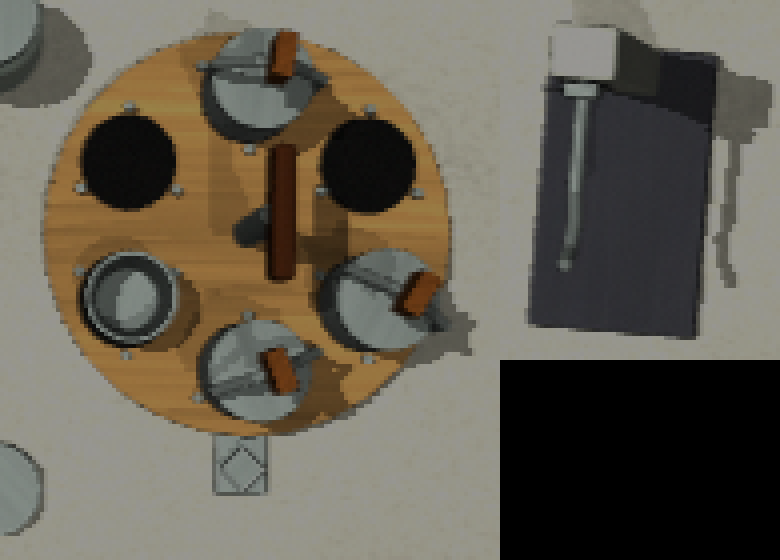

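View pics/c2.png

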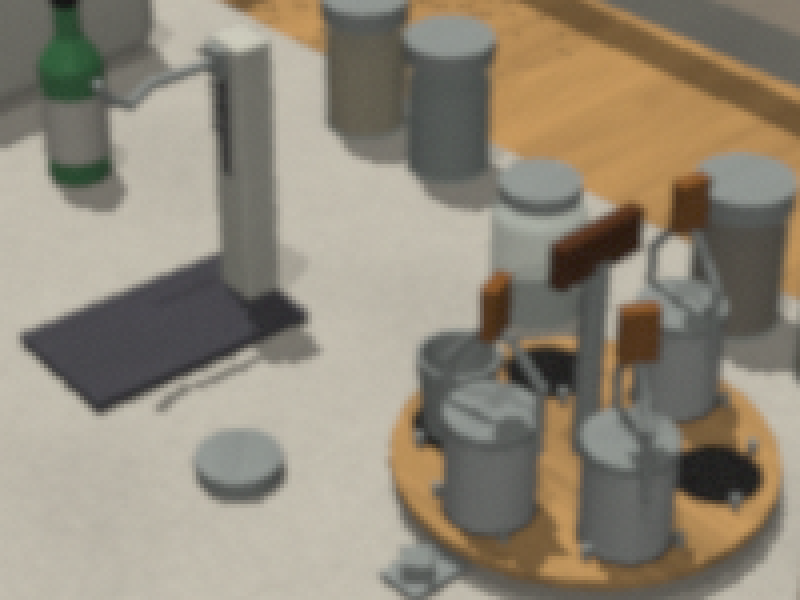

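Crops: the bar is at top-view pixel (400,218) and its long side is nearly along world x. The tab to weigh is at (400,257), and the hook tip at about (251,281) with the arm base at (255,237). Next I'll compute positions from masks.

Run:
```python
from h import *
c=dict(np.load("top0.npz"));s=dict(np.load("side0.npz"))
hsv=cv2.cvtColor(c["color"],cv2.COLOR_RGB2HSV);g=c["color"]
def roi(m,x0,y0,x1,y1):
    o=np.zeros_like(m);o[y0:y1,x0:x1]=m[y0:y1,x0:x1];return o
H,S,V=cv2.split(hsv)
print("tab,bar,wood hsv",hsv[257,400],hsv[215,401],hsv[200,383],hsv[238,434])
wood=((S>90)).astype(np.uint8)*255
w=roi(wood,335,168,448,278);k=cv2.findContours(w,0,2)[0];k=np.vstack(k);h=cv2.convexHull(k)
P=np.array([onz(c,u,v,.03)[:2] for u,v in h[:,0]])
A=np.c_[2*P,np.ones(len(P))];q=np.linalg.lstsq(A,(P**2).sum(1),rcond=None)[0];print("axis",q[:2],"R",np.sqrt(q[2]+q[0]**2+q[1]**2))
print("marker",onz(c,390,282,.024),"place dark L",onz(c,362,205.5,.03),"R",onz(c,422,206,.03))
red=(((H<12)|(H>170))&(S>130)).astype(np.uint8)*255
n,l,st,ce=cv2.connectedComponentsWithStats(roi(red,335,160,450,280))
for i in range(1,n):
    if st[i,4]>15:
        r=cv2.minAreaRect(np.argwhere(l==i)[:,::-1].astype(np.float32));b=cv2.boxPoints(r)
        print(st[i],ce[i],onz(c,*ce[i],.237)[:3],np.round([onz(c,*p,.237)[:2] for p in b],3).tolist())
print("hook tip",onz(c,251.2,281.7,.266),"arm base",onz(c,255.2,237.5,.235),onz(c,254,265,.235))
print("post top corners",[np.round(onz(c,500/1*0+235+(x-500)/4,215+y/4,.262)[:2],3) for x,y in((555,22),(616,28),(612,80),(550,78))])
```

```text
tab,bar,wood hsv [ 13 203 102] [ 11 204  55] [ 17 155 133] [ 13 201 104]
axis [ 0.62020168 -0.18463758] R 0.1539588852177613
marker [ 0.43996542 -0.18061629  0.024     ] place dark L [ 0.67300586 -0.09590623  0.03      ] R [ 0.67109451 -0.27821143  0.03      ]
[397 201   7  34 187] [400.32620321 217.3368984 ] [ 0.62038443 -0.18383985  0.237     ] [[0.664, -0.175], [0.664, -0.191], [0.576, -0.191], [0.576, -0.175]]
hook tip [0.45229176 0.20453319 0.266     ] arm base [0.56758978 0.19947542 0.235     ] [0.49481318 0.20228265 0.235     ]
post top corners [array([0.611, 0.212]), array([0.607, 0.173]), array([0.573, 0.175]), array([0.574, 0.215])]
```

```bash
python3 steer.py '-0.34 -0.335 -0.2 0 0 -12 1;-0.34 -0.335 -0.2 0 0 -12 1;-0.34 -0.335 -0.2 0 0 -12 1;-0.34 -0.335 -0.2 0 0 -12 1;-0.34 -0.335 -0.2 0 0 -12 1;-0.34 -0.335 -0.2 0 0 -12 1;-0.34 -0.335 -0.2 0 0 -12 1;-0.34 -0.335 -0.2 0 0 -12 1;-0.34 -0.335 -0.2 0 0 -12 1;-0.34 -0.335 -0.2 0 0 -12 1;-0.34 -0.335 -0.2 0 0 -12 1;-0.34 -0.335 -0.2 0 0 -12 1;-0.34 -0.335 -0.2 0 0 -12 1;-0.34 -0.335 -0.2 0 0 -12 1'
cat >> h.py <<'E'
def wray(w,s,u,v):
    K=np.array(w["K"]);x=(u-K[0,2])/K[0,0];y=(v-K[1,2])/K[1,1];r=np.hypot(x,y)+1e-12
    d=np.array([np.sin(r)*x/r,-np.sin(r)*y/r,-np.cos(r)])
    M=np.array(w["mount"]);R=np.array(s["tcp_rot"]).reshape(3,3)
    return np.array(s["position"])+R@M[:3,3], R@M[:3,:3]@d
def wonz(w,s,u,v,z):
    o,d=wray(w,s,u,v);return o+d*(z-o[2])/d[2]
def wproj(w,s,p):
    M=np.array(w["mount"]);R=np.array(s["tcp_rot"]).reshape(3,3);q=M[:3,:3].T@(R.T@(np.array(p)-s["position"])-M[:3,3])
    K=np.array(w["K"]);q=np.array([q[0],-q[1],-q[2]]);t=np.arctan2(np.hypot(*q[:2]),q[2]);n=q[:2]/(np.hypot(*q[:2])+1e-12)*t
    return n*[K[0,0],K[1,1]]+K[:2,2]
def snap(name):
    import pickle
    s=bot.read_state();w=vision.capture("wrist");pickle.dump((w,s),open(name+".pkl","wb"));cv2.imwrite(f"pics/{name}.png",w["color"][:,:,::-1]);return w,s
E
python3 - <<'E'
from h import *
w,s=snap("w1");print(s["position"],np.round(s["tcp_rot"],3).tolist(),w["K"],np.round(w["mount"],3).tolist())
print(wproj(w,s,[.495,.202,.235]),wproj(w,s,[.515,-.182,.237]))
E
```

```text
time_s: 1.5
position: [0.3973, 0.2029, 0.4217]
tcp_rot: [[-1.0, 0.026, -0.002], [0.026, 1.0, 0.0], [0.002, -0.0, -1.0]]
force: [0.1, 0.7, 0.7]
opening: 1.0
grasp_force: 0.0
[0.39730518 0.202869   0.42166381] [[-1.0, 0.026, -0.002], [0.026, 1.0, 0.0], [0.002, -0.0, -1.0]] [[371.64829954   0.         323.1323567 ]
 [  0.         371.64829954 244.43623333]
 [  0.           0.           1.        ]] [[0.001, 0.958, 0.286, 0.077], [1.0, -0.001, -0.0, 0.0], [-0.0, 0.286, -0.958, -0.162], [0.0, 0.0, 0.0, 1.0]]
[324.50153585 310.22113718] [ 38.52287147 317.18819694]
```

View pics/w1.png

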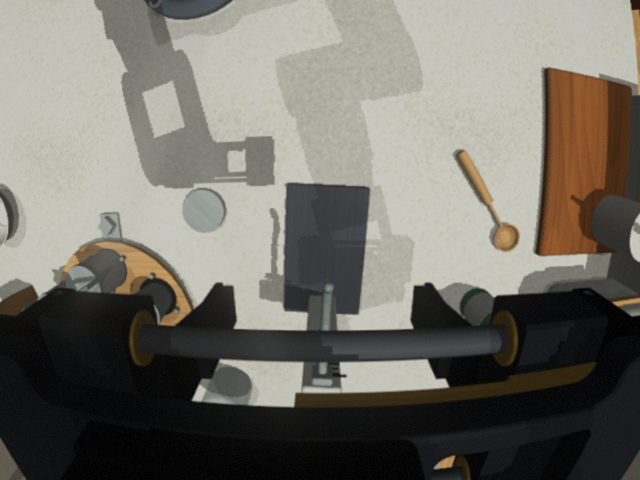

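Wrist view: the hook tip is at (329,290), and the saddle is hidden behind the gripper's crossbar. I'll take a look from further out, then one over the canister.

```bash
python3 steer.py '-0.14 0.004 0 0 0 0 1;-0.14 0.004 0 0 0 0 1;-0.14 0.004 0 0 0 0 1;-0.14 0.004 0 0 0 0 1;-0.14 0.004 0 0 0 0 1' | head -2
python3 -c "
from h import *
snap('w2')"
python3 steer.py '-0.03 -0.382 -0.03 0 0 0 1;-0.03 -0.382 -0.03 0 0 0 1;-0.03 -0.382 -0.03 0 0 0 1;-0.03 -0.382 -0.03 0 0 0 1;-0.03 -0.382 -0.03 0 0 0 1;-0.03 -0.382 -0.03 0 0 0 1;-0.03 -0.382 -0.03 0 0 0 1;-0.03 -0.382 -0.03 0 0 0 1;-0.03 -0.382 -0.03 0 0 0 1;-0.03 -0.382 -0.03 0 0 0 1;-0.03 -0.382 -0.03 0 0 0 1' |head -2
python3 - <<'E'
from h import *
w,s=snap("w3");print(s["position"])
a=cv2.imread("pics/w2.png");b=cv2.imread("pics/w3.png")
cv2.imwrite("pics/c3.png",np.hstack([cv2.resize(a[100:300,250:400],None,fx=2.6,fy=2.6,interpolation=3),cv2.resize(b[100:300,250:400],None,fx=2.6,fy=2.6,interpolation=3)]))
E
```

```text
time_s: 2.05
position: [0.5379, 0.2033, 0.4209]
time_s: 3.2
position: [0.5574, -0.1783, 0.453]
[ 0.55740629 -0.17832172  0.45298546]
```

View pics/c3.png

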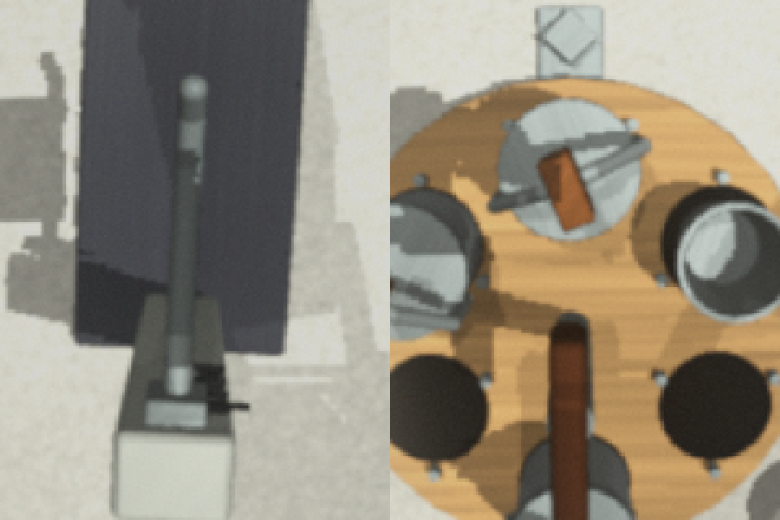

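The left half (w2) shows the hook arm from its tip at (193,85) to its root at (180,380), and the post's front edge at y≈432. The right half (w3) shows the tab centred at (567,190) and turned about 20°, the bar vertical, and the bail ends at (495,205) and (645,145).

Run:
```python
from h import *
import pickle
w,s=pickle.load(open("w3.pkl","rb"));
H,S,V=cv2.split(cv2.cvtColor(w["color"],cv2.COLOR_RGB2HSV))
U=lambda x,y,o=0:((x-o)/2.6+250-.3,y/2.6+100-.3)
m=np.zeros_like(H);r=slice(155,192),slice(300,335)
m[r]=(((S>150)&(H<16))[r])*255
m=cv2.morphologyEx(m,cv2.MORPH_OPEN,np.ones((3,3)))
k=max(cv2.findContours(m,0,2)[0],key=cv2.contourArea);print("tabarea",cv2.contourArea(k),cv2.boundingRect(k))
P=np.array([wonz(w,s,u,v,.237)[:2] for u,v in k[:,0]],np.float32);rr=cv2.minAreaRect(P*1000);print("tab",rr)
print("hand corners",[np.round(wonz(w,s,*U(x,y,390),.237)[:2],4).tolist() for x,y in((540,160),(570,150),(596,222),(566,232),(567,190))])
a,b=[wonz(w,s,*U(x,y,390),z)[:2] for x,y,z in((495,205,.15),(645,145,.15))];d=b-a;print("bail ends",a,b,(a+b)/2,np.degrees(np.arctan2(*d[::-1])),np.hypot(*d))
k2=[wonz(w,s,*U(x,y,390),.122)[:2] for x,y in((498,170),(640,170),(569,98),(569,242))];print("lid",np.round(k2,4).tolist(),np.mean(k2,0))
print("bar",[np.round(wonz(w,s,*U(x,y,390),.24),4)[:2].tolist() for x,y in((550,330),(588,330),(552,515),(590,515))])
print("marker",wonz(w,s,*U(569,40,390),.024))
w,s=pickle.load(open("w2.pkl","rb"))
print("tip",wonz(w,s,*U(193,85),.266),"saddle?",wonz(w,s,*U(188,165),.235),"arm",[np.round(wonz(w,s,*U(*p),.24),4)[:2].tolist() for p in((186,230),(184,280),(181,330),(180,380))])
print("post",[np.round(wonz(w,s,*U(*p),.262),4)[:2].tolist() for p in((118,432),(232,432),(116,515),(232,515))])
w,s=pickle.load(open("w1.pkl","rb"));print("tip w1",wonz(w,s,329,290,.266))
```

```text
tabarea 217.0 (313, 159, 14, 28)
tab ((516.8233032226562, -182.66244506835938), (27.64386749267578, 12.122602462768555), 19.9476318359375)
hand corners [[0.5046, -0.1926], [0.501, -0.1809], [0.5296, -0.1714], [0.5333, -0.1833], [0.5167, -0.1825]]
bail ends [ 0.5313619  -0.21880191] [ 0.50414407 -0.14603677] [ 0.51775298 -0.18241934] 110.50832977902768 0.07768896985284725
lid [[0.5165, -0.2191], [0.5184, -0.147], [0.4808, -0.1821], [0.5548, -0.184]] [ 0.51762373 -0.18303614]
bar [[0.5722, -0.1907], [0.5726, -0.1756], [0.6531, -0.1927], [0.6535, -0.1765]]
marker [ 0.44551708 -0.1822805   0.024     ]
tip [0.4563253  0.20607528 0.266     ] saddle? [0.48463873 0.20363625 0.235     ] arm [[0.5076, 0.2024], [0.5258, 0.2012], [0.5443, 0.1996], [0.5634, 0.1987]]
post [[0.5754, 0.1767], [0.5764, 0.2169], [0.6076, 0.1743], [0.6086, 0.2166]]
tip w1 [0.45851163 0.20694186 0.266     ]
```

```bash
python3 - <<'E'
from h import *
s=dict(np.load("side0.npz"))
n=np.array([np.sin(np.radians(3.8)),np.cos(np.radians(3.8)),0]);p0=np.array([.4574,.2065,.266])
for nm,x,y in(("tip",97,88),("V",128,102),("knee",140,85)):
    o,d=ray(s,230+x/4-.4,180+y/4-.4);t=n@(p0-o)/(n@d);print(nm,o+t*d)
E
python3 steer.py '0.04 -0.005 0.19 0 0 -21.7 0.5;0.04 -0.005 0.19 0 0 -21.7 0.5;0.04 -0.005 0.19 0 0 -21.7 0.5;0.04 -0.005 0.19 0 0 -21.7 0.5;0.04 -0.005 0.19 0 0 -21.7 0.5;0.04 -0.005 0.19 0 0 -21.7 0.5;0.04 -0.005 0.19 0 0 -21.7 0.5'
```

```text
tip [0.45586502 0.20660195 0.258789  ]
V [0.48372158 0.20475172 0.23608395]
knee [0.49627343 0.20391803 0.24747782]
time_s: 3.95
position: [0.5206, -0.1849, 0.2656]
tcp_rot: [[-0.939, -0.345, 0.006], [-0.345, 0.939, -0.003], [-0.004, -0.005, -1.0]]
force: [-0.7, 0.0, -0.3]
opening: 0.524
grasp_force: 0.0
```

```bash
python3 steer.py '0 0 0 0 0 0 0.5;0 0 0 0 0 0 0.5' | head -3
```

```text
time_s: 4.15
position: [0.5194, -0.1848, 0.2646]
tcp_rot: [[-0.939, -0.345, 0.004], [-0.345, 0.939, -0.002], [-0.003, -0.003, -1.0]]
```

```bash
python3 steer.py '0.0017 0.0031 0.03 0 0 0 0.5;0.0017 0.0031 0.055 0 0 0 0.5;0.0017 0.0031 0.065 0 0 0 0.5;0.0017 0.0031 0.065 0 0 0 0.5;0.0017 0.0031 0.065 0 0 0 0.5'
python3 - <<'E'
from h import *
w,s=snap("w4");c=vision.capture("side")["color"][200:350,300:430,::-1]
cv2.imwrite("pics/c4.png",np.hstack([cv2.resize(w["color"][140:440,170:480,::-1],(414,400)),cv2.resize(c,(347,400),interpolation=3)]))
E
```

```text
time_s: 4.65
position: [0.5162, -0.1825, 0.1985]
tcp_rot: [[-0.939, -0.344, 0.002], [-0.344, 0.939, -0.001], [-0.001, -0.002, -1.0]]
force: [-0.3, -0.4, -0.0]
opening: 0.503
grasp_force: 0.0
```

View pics/c4.png

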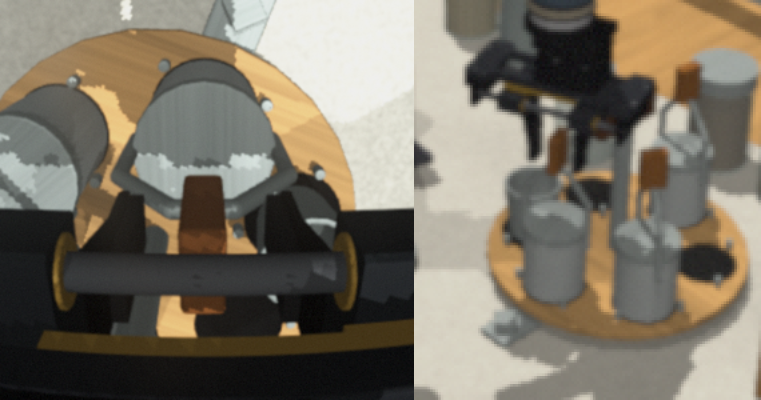

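The tab sits midway between the fingers: fingers at columns 115 and 310, tab at 205, aligned. Close and lift.

```bash
python3 steer.py '0 0 0 0 0 0 0;0 0 0 0 0 0 0;0 0 0 0 0 0 0;0 0 0 0 0 0 0;0 0 0 0 0 0 0' | tail -3; python3 steer.py '0 0 -0.01 0 0 0 0;0 0 -0.03 0 0 0 0;0 0 -0.06 0 0 0 0;0 0 -0.09 0 0 0 0;0 0 -0.117 0 0 0 0;0 0 -0.117 0 0 0 0;0 0 -0.117 0 0 0 0'
```

```text
force: [-0.0, -0.1, -2.1]
opening: 0.158
grasp_force: 30.0
time_s: 5.95
position: [0.5147, -0.1816, 0.314]
tcp_rot: [[-0.939, -0.344, -0.001], [-0.344, 0.939, 0.001], [0.001, 0.001, -1.0]]
force: [-0.4, -0.4, -4.1]
opening: 0.162
grasp_force: 30.0
```

```bash
python3 steer.py '0 0.015 0 0 0 0.5 0;-0.001 0.04 0 0 0 2 0;-0.003 0.075 0 0 0 4 0;-0.004 0.11 0.002 0 0 6 0;-0.006 0.145 0.004 0 0 8.5 0;-0.007 0.18 0.006 0 0 11 0;-0.009 0.215 0.008 0 0 13 0;-0.010 0.25 0.010 0 0 15 0;-0.011 0.285 0.012 0 0 17 0;-0.012 0.32 0.014 0 0 19 0;-0.014 0.355 0.016 0 0 21 0;-0.015 0.385 0.018 0 0 23 0;-0.016 0.403 0.018 0 0 23.9 0;-0.016 0.412 0.018 0 0 23.9 0;-0.016 0.412 0.018 0 0 23.9 0;-0.016 0.412 0.018 0 0 23.9 0;-0.016 0.412 0.018 0 0 23.9 0'
python3 - <<'E'
from h import *
s=vision.capture("side");c=s["color"][150:300,180:330,::-1];t=vision.capture("top")["color"][200:320,210:310,::-1]
np.savez("side1.npz",**s)
cv2.imwrite("pics/c5.png",np.hstack([cv2.resize(c,(450,450),interpolation=3),cv2.resize(t,(345,450),interpolation=3)]))
E
```

```text
time_s: 7.65
position: [0.3887, 0.2096, 0.2963]
tcp_rot: [[-0.998, 0.067, -0.0], [0.067, 0.998, -0.001], [0.0, -0.001, -1.0]]
force: [0.1, 0.2, -4.1]
opening: 0.159
grasp_force: 30.0
```

View pics/c5.png

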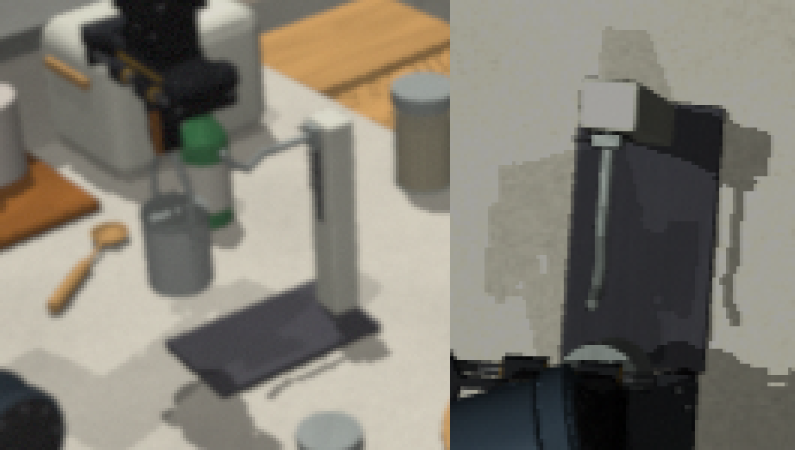

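The canister hangs upright in front of the hook; the tip is at (225,155) and the V at (248,167) in the left crop. Now I'll advance along the arm.

```bash
python3 steer.py '-0.01 0 0 0 0 0 0;-0.025 0 0 0 0 0 0;-0.045 0.001 0 0 0 0 0;-0.065 0.001 0 0 0 0 0;-0.085 0.0015 0 0 0 0 0;-0.095 0.0015 0 0 0 0 0;-0.0995 0.0015 0 0 0 0 0;-0.0995 0.0015 0 0 0 0 0;-0.0995 0.0015 0 0 0 0 0'
python3 - <<'E'
from h import *
w,s=snap("w5");c=vision.capture("side");np.savez("side2.npz",**c)
cv2.imwrite("pics/c6.png",np.hstack([cv2.resize(c["color"][160:270,210:320,::-1],(400,400),interpolation=3),cv2.resize(w["color"][100:400,170:470,::-1],(400,400))]))
E
```

```text
time_s: 8.65
position: [0.487, 0.2053, 0.2963]
tcp_rot: [[-0.998, 0.066, -0.002], [0.066, 0.998, -0.0], [0.002, -0.0, -1.0]]
force: [-0.8, 0.6, -4.5]
opening: 0.159
grasp_force: 30.0
```

View pics/c6.png

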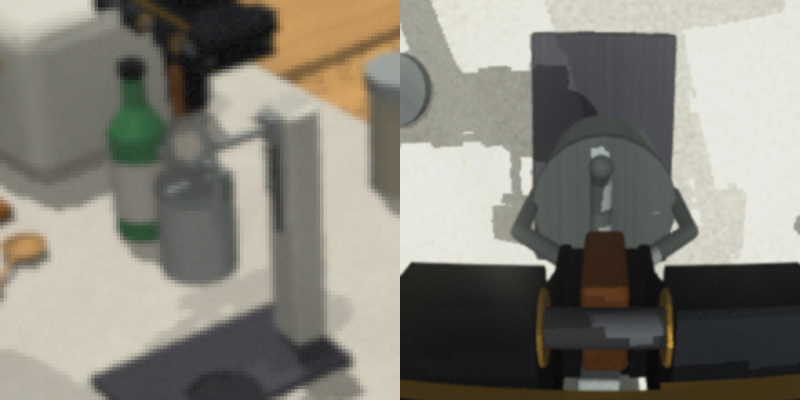

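The right crop shows the hook tip at (600,170), through the bail and centred on the tab. Lowering now.

```bash
python3 steer.py '0 0 0.01 0 0 0 0;0 0 0.02 0 0 0 0;0 0 0.028 0 0 0 0;0 0 0.034 0 0 0 0;0 0 0.038 0 0 0 0;0 0 0.042 0 0 0 0;0 0 0.044 0 0 0 0;0 0 0.044 0 0 0 0'; python3 steer.py '0 0 0.003 0 0 0 0;0 0 0.006 0 0 0 0;0 0 0.008 0 0 0 0;0 0 0.008 0 0 0 0;0 0 0.008 0 0 0 0'
```

```text
time_s: 9.55
position: [0.4878, 0.2053, 0.2525]
tcp_rot: [[-0.998, 0.066, -0.0], [0.066, 0.998, -0.0], [0.0, -0.0, -1.0]]
force: [-0.7, 0.6, -2.9]
opening: 0.161
grasp_force: 30.0
time_s: 10.05
position: [0.4884, 0.2054, 0.2448]
tcp_rot: [[-0.998, 0.066, 0.001], [0.066, 0.998, 0.0], [-0.001, 0.0, -1.0]]
force: [-0.3, 0.4, -1.2]
opening: 0.159
grasp_force: 30.0
```

```bash
python3 steer.py '0 0 0.002 0 0 0 0;0 0 0.004 0 0 0 0;0 0 0.006 0 0 0 0;0 0 0.006 0 0 0 0;0 0 0.006 0 0 0 0;0 0 0.006 0 0 0 0'
python3 - <<'E'
from h import *
import time
print([np.round(bot.read_state()["force"],2).tolist() for _ in range(4)])
E
```

```text
time_s: 10.65
position: [0.4882, 0.2054, 0.2387]
tcp_rot: [[-0.998, 0.066, 0.001], [0.066, 0.998, 0.0], [-0.001, 0.0, -1.0]]
force: [0.9, 0.7, 0.5]
opening: 0.16
grasp_force: 30.0
[[0.93, 0.73, 0.53], [0.93, 0.73, 0.53], [0.93, 0.73, 0.53], [0.93, 0.73, 0.53]]
```

```bash
for i in 1 2 3 4 5; do python3 steer.py '0 0 0 0 0 0 0;0 0 0 0 0 0 0' | grep force: ; done
```

```text
force: [1.0, 0.3, 0.3]
grasp_force: 30.0
force: [0.9, 0.2, 0.1]
grasp_force: 30.0
force: [1.2, 0.3, -0.8]
grasp_force: 30.0
force: [1.1, 0.0, -0.4]
grasp_force: 30.0
force: [0.5, 1.2, -0.9]
grasp_force: 30.0
```

```bash
python3 steer.py '-0.001 0 0 0 0 0 0;-0.002 0 0.001 0 0 0 0;-0.003 0 0.001 0 0 0 0;-0.003 0 0.001 0 0 0 0'|grep -E "^force|pos"; for i in 1 2 3 4; do python3 steer.py '0 0 0 0 0 0 0;0 0 0 0 0 0 0' | grep ^force: ; done
```

```text
position: [0.4907, 0.2049, 0.2373]
force: [-1.1, -1.4, 0.1]
force: [-0.8, -0.0, 0.0]
force: [-0.9, -0.2, -0.9]
force: [-0.5, -1.4, -1.1]
force: [0.7, -1.0, 0.1]
```

```bash
python3 steer.py '0.001 0 0.001 0 0 0 0;0.001 0 0.002 0 0 0 0;0.001 0 0.002 0 0 0 0;0.001 0 0.002 0 0 0 0;0.001 0 0.002 0 0 0 0;0.001 0 0.002 0 0 0 0;0.001 0 0.002 0 0 0 0'|grep -E "^force|pos"; for i in 1 2; do python3 steer.py '0 0 0 0 0 0 0;0 0 0 0 0 0 0' | grep ^force: ; done
python3 steer.py '0 0 0 0 0 0 0.19;0 0 0 0 0 0 0.22;0 0 0 0 0 0 0.26;0 0 0 0 0 0 0.3;0 0 0 0 0 0 0.4;0 0 0 0 0 0 0.5;0 0 0 0 0 0 0.5;0 0 0 0 0 0 0.5'
python3 - <<'E'
from h import *
w,s=snap("w6");c=vision.capture("side")
cv2.imwrite("pics/c7.png",np.hstack([cv2.resize(c["color"][160:270,210:320,::-1],(400,400),interpolation=3),cv2.resize(w["color"][100:400,170:470,::-1],(400,400))]))
E
```

```text
position: [0.4899, 0.2055, 0.2356]
force: [1.4, -0.0, 0.1]
force: [0.8, 1.6, -0.4]
force: [0.4, 1.9, -0.7]
time_s: 14.75
position: [0.4899, 0.2052, 0.2356]
tcp_rot: [[-0.998, 0.066, -0.0], [0.066, 0.998, -0.0], [0.0, -0.0, -1.0]]
force: [0.2, -0.3, -0.0]
opening: 0.483
grasp_force: 0.0
```

View pics/c7.png

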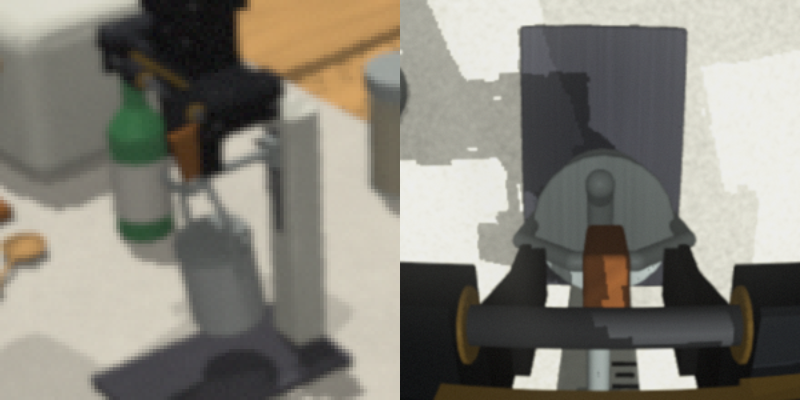

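The canister hangs in the saddle but leans a little in the left crop, so it may be swinging. I'll back straight up and track it numerically, since the viewing budget is used up.

```bash
python3 steer.py '0 0 0 0 0 0 0.6;0 0 -0.01 0 0 0 0.6;0 0 -0.03 0 0 0 0.6;0 0 -0.06 0 0 0 0.6;0 0 -0.1 0 0 0 0.6;0 0 -0.15 0 0 0 0.6;0 0 -0.2 0 0 0 0.6;0 0 -0.2 0 0 0 0.6;0 0 -0.2 0 0 0 0.6' | head -2
cat >> h.py <<'E'
def tab(c,box):
    x0,y0,x1,y1=box;H,S,V=cv2.split(cv2.cvtColor(c["color"],cv2.COLOR_RGB2HSV))
    m=(((S>140)&(H<16))[y0:y1,x0:x1]).astype(np.uint8)
    n,l,st,ce=cv2.connectedComponentsWithStats(m)
    if n<2:return None
    i=1+np.argmax(st[1:,4]);ys,xs=np.nonzero(l==i)
    ax=cv2.fitLine(np.c_[xs,ys].astype(np.float32),2,0,.01,.01).ravel()
    return st[i,4],np.round(ce[i]+[x0,y0],2),st[i,:4]+[x0,y0,0,0],np.round(np.degrees(np.arctan2(ax[1],ax[0])),1)
E
python3 - <<'E'
from h import *
for _ in range(4):
    c=vision.capture("side");print(bot.read_state()["time_s"],tab(c,(240,180,290,225)))
cv2.imwrite("pics/side9.png",c["color"][:,:,::-1])
E
```

```text
time_s: 15.75
position: [0.4902, 0.2053, 0.4377]
15.8 (np.int32(70), array([262.13, 201.24]), array([259, 195,   7,  13]), np.float32(86.5))
15.85 (np.int32(73), array([261.97, 201.23]), array([258, 195,   8,  13]), np.float32(81.9))
15.9 (np.int32(71), array([262.03, 201.15]), array([258, 195,   8,  13]), np.float32(84.7))
15.95 (np.int32(71), array([262.07, 201.39]), array([258, 196,   8,  12]), np.float32(82.7))
```

```bash
Z='0 0 0 0 0 0 0.6;0 0 0 0 0 0 0.6;0 0 0 0 0 0 0.6'
cat > t.py <<'E'
from h import *
c=vision.capture("side");t=tab(c,(240,180,290,225))
g=cv2.cvtColor(c["color"],cv2.COLOR_RGB2GRAY).astype(float)[185:260,240:300]
import os
d=np.abs(g-np.load("g.npy")).mean() if os.path.exists("g.npy") else 0
np.save("g.npy",g);print(round(bot.read_state()["time_s"],2),t[1],t[3],"diff",round(d,2))
E
python3 t.py; python3 steer.py '0 0 0 0 0 0 0.6;0 0 0 0 0 0 0.6' >/dev/null; python3 t.py; python3 steer.py '0 0 0 0 0 0 0.6;0 0 0 0 0 0 0.6;0 0 0 0 0 0 0.6' >/dev/null; python3 t.py; python3 steer.py '0 0 0 0 0 0 0.6;0 0 0 0 0 0 0.6;0 0 0 0 0 0 0.6;0 0 0 0 0 0 0.6' >/dev/null; python3 t.py;python3 steer.py '0 0 0 0 0 0 0.6;0 0 0 0 0 0 0.6;0 0 0 0 0 0 0.6;0 0 0 0 0 0 0.6;0 0 0 0 0 0 0.6' >/dev/null; python3 t.py
python3 - <<'E'
from h import *
s=vision.capture("side");n=np.array([np.sin(np.radians(3.8)),np.cos(np.radians(3.8)),0]);p0=np.array([.49,.2045,.2])
def P(u,v):
    o,d=ray(s,u,v);return np.round(o+d*(n@(p0-o)/(n@d)),4)
t=tab(s,(240,180,290,225));print("tab",P(*t[1]))
# expected if vertical: tab centre 24 mm above bail
for nm,p in(("bail",[.49,.2045,.226]),("bottom",[.49,.2045,.066]),("tab",[.49,.2045,.25])):print(nm,proj(s,np.array(p)))
g=cv2.cvtColor(s["color"],cv2.COLOR_RGB2HSV)
for v in range(215,258,4): print(v,g[v,248:300:2,2].tolist())
E
```

```text
16.0 [262.19 201.29] 82.6 diff 0
16.25 [262.3  201.27] 89.3 diff 1.94
16.6 [262.07 201.03] 84.3 diff 2.01
17.05 [262.09 201.15] 85.2 diff 1.12
17.6 [262.11 201.41] 84.4 diff 1.21
tab [0.487  0.2047 0.2495]
bail [263.38123985 207.18147895]
bottom [266.37612755 247.82944444]
tab [262.90664084 200.74000719]
215 [122, 120, 116, 108, 104, 142, 115, 186, 198, 187, 127, 148, 196, 196, 198, 195, 196, 194, 119, 63, 101, 114, 113, 112, 114, 161]
219 [122, 122, 112, 99, 88, 138, 111, 152, 183, 174, 159, 121, 141, 179, 192, 197, 196, 194, 131, 63, 101, 115, 114, 113, 112, 155]
223 [78, 76, 73, 73, 79, 123, 126, 97, 128, 136, 135, 126, 99, 123, 128, 163, 199, 197, 143, 85, 98, 111, 114, 112, 113, 155]
227 [111, 114, 116, 123, 126, 136, 138, 133, 103, 104, 115, 102, 88, 108, 118, 127, 195, 198, 145, 107, 107, 114, 115, 113, 114, 143]
231 [171, 145, 138, 127, 122, 93, 98, 111, 99, 92, 93, 95, 89, 90, 90, 96, 170, 180, 144, 107, 106, 110, 116, 111, 114, 136]
235 [205, 204, 203, 204, 202, 172, 93, 95, 101, 106, 104, 105, 102, 93, 88, 88, 135, 176, 157, 106, 105, 111, 114, 112, 111, 125]
239 [203, 203, 206, 204, 204, 195, 114, 94, 101, 106, 105, 104, 104, 100, 94, 91, 105, 169, 159, 106, 106, 109, 113, 112, 110, 122]
243 [207, 206, 204, 205, 203, 202, 163, 90, 97, 103, 105, 106, 104, 102, 96, 92, 90, 131, 114, 102, 102, 107, 113, 112, 110, 119]
247 [205, 205, 204, 207, 204, 195, 168, 100, 96, 102, 104, 104, 104, 102, 100, 95, 85, 76, 80, 98, 103, 107, 112, 109, 110, 114]
251 [205, 204, 202, 187, 179, 178, 172, 147, 92, 97, 103, 103, 100, 98, 87, 76, 74, 74, 72, 72, 96, 103, 111, 111, 109, 109]
255 [203, 192, 160, 127, 90, 76, 71, 73, 72, 73, 73, 73, 73, 72, 72, 72, 72, 73, 73, 80, 78, 54, 60, 50, 48, 50]
```

Run:
```python
from h import *
import pickle
for n,q in(("w5",[("tip",600,168,.266),("tip",600,168,.262)]),("w6",[("tip",600,185,.248),("tip",600,185,.244),("tabtop far edge",605,228,.2736),("tabbend",605,254,.2736),("tab top near edge lid",605,254,.23)])):
    w,s=pickle.load(open(n+".pkl","rb"))
    for nm,x,y,z in q: print(n,nm,z,wonz(w,s,170+(x-400)*.75,100+y*.75,z),[170+(x-400)*.75,100+y*.75])
w,s=snap("w7");g=cv2.cvtColor(w["color"],cv2.COLOR_RGB2HSV);H,S,V=cv2.split(g)
m=((S>140)&(H<16)).astype(np.uint8);n,l,st,ce=cv2.connectedComponentsWithStats(m[150:350,290:360]);print(st[1:],ce[1:])
for p in([.456,.2065,.248],[.475,.205,.273],[.505,.2035,.273],[.484,.2045,.217]):print(p,wproj(w,s,p))
for v in range(195,310,4):print(v,V[v,310:338:2].tolist(),S[v,310:338:4].tolist())
```

```text
w5 tip 0.266 [0.45660367 0.20576504 0.266     ] [320.0, 226.0]
w5 tip 0.262 [0.45757271 0.2056666  0.262     ] [320.0, 226.0]
w6 tip 0.248 [0.45456665 0.20637896 0.248     ] [320.0, 238.75]
w6 tip 0.244 [0.45568889 0.20627105 0.244     ] [320.0, 238.75]
w6 tabtop far edge 0.2736 [0.45934742 0.20759823 0.2736    ] [323.75, 271.0]
w6 tabbend 0.2736 [0.4669045  0.20711213 0.2736    ] [323.75, 290.5]
w6 tab top near edge lid 0.23 [0.48601901 0.2059509  0.23      ] [323.75, 290.5]
[[28 54  2  2  4]
 [38 54  3  7 11]
 [32 57  1  1  1]
 [28 58  1  1  1]
 [31 59  2  1  2]
 [37 61  1  2  2]
 [31 62  5  4  7]
 [40 62  1  1  1]
 [35 64  1  1  1]
 [39 64  1  2  2]
 [28 67  1  1  1]
 [30 66  1  2  2]
 [35 66  2  2  2]
 [32 68  3  3  3]
 [37 69  2  2  2]
 [31 71  6  4  6]
 [32 72  1  1  1]
 [39 74  1  1  1]
 [28 76 13  8 76]] [[28.5        54.5       ]
 [39.45454545 57.36363636]
 [32.         57.        ]
 [28.         58.        ]
 [31.5        59.        ]
 [37.         61.5       ]
 [33.         63.42857143]
 [40.         62.        ]
 [35.         64.        ]
 [39.         64.5       ]
 [28. 
[... 2535 characters left out ...]
 58, 67] [16, 12, 13, 14, 11, 12, 26]
283 [75, 64, 66, 66, 79, 92, 82, 70, 67, 68, 65, 56, 57, 62] [17, 15, 13, 12, 11, 16, 27]
287 [105, 146, 152, 156, 158, 158, 159, 160, 160, 160, 110, 44, 43, 43] [12, 17, 13, 14, 13, 14, 18]
291 [106, 152, 161, 160, 161, 158, 160, 160, 166, 169, 114, 41, 45, 46] [14, 16, 14, 16, 14, 18, 17]
295 [88, 89, 86, 51, 43, 45, 48, 55, 81, 51, 47, 52, 53, 53] [20, 15, 12, 16, 19, 16, 19]
299 [88, 90, 87, 79, 79, 71, 65, 70, 87, 89, 86, 89, 90, 91] [17, 9, 6, 8, 18, 15, 20]
303 [87, 88, 87, 87, 86, 85, 89, 88, 86, 88, 91, 88, 87, 88] [15, 15, 18, 20, 24, 17, 18]
307 [181, 180, 178, 177, 178, 177, 174, 176, 173, 172, 172, 170, 172, 172] [17, 19, 16, 16, 18, 16, 19]
```

The canister is hanging motionless: the tab has stayed within 0.3 px since 15.8 s, more than 2 s. Its tab and body are in the saddle with a small steady lean of about 7°. Next I'll move to the turning bar.

```bash
python3 steer.py '-0.02 -0.04 0 0 0 0 0.6;-0.04 -0.09 0 0 0 0 0.6;-0.055 -0.135 0 0 0 -2.4 0.6;-0.075 -0.18 0.02 0 0 -2.4 0.6;-0.092 -0.225 0.04 0 0 -2.4 0.6;-0.11 -0.27 0.06 0 0 -2.4 0.6;-0.13 -0.315 0.08 0 0 -2.4 0.6;-0.147 -0.36 0.1 0 0 -2.4 0.6;-0.1555 -0.38 0.138 0 0 -2.4 0.6;-0.1555 -0.38 0.138 0 0 -2.4 0.6;-0.1555 -0.38 0.138 0 0 -2.4 0.6;-0.1555 -0.38 0.138 0 0 -2.4 0.6;-0.1555 -0.38 0.138 0 0 -2.4 0.6'
python3 - <<'E'
from h import *
s=bot.read_state();print(np.round(s["joint_positions"],1))
c=vision.capture("side");print(tab(c,(240,180,290,225)))
E
```

```text
time_s: 19.0
position: [0.6208, -0.183, 0.2998]
tcp_rot: [[-1.0, 0.022, 0.003], [0.022, 1.0, -0.001], [-0.003, -0.001, -1.0]]
force: [0.1, 0.5, -0.3]
opening: 0.6
grasp_force: 0.0
[ -26.3   27.9   73.4    0.    78.5 -115. ]
(np.int32(73), array([261.95, 200.75]), array([258, 195,   8,  13]), np.float32(83.0))
```

```bash
python3 steer.py '0 -0.001 0.03 0 0 0 0.6;0 -0.001 0.065 0 0 0 0.6;0 -0.001 0.087 0 0 0 0.6;0 -0.001 0.097 0 0 0 0.6;0 -0.001 0.097 0 0 0 0.6;0 -0.001 0.097 0 0 0 0;0 -0.001 0.097 0 0 0 0;0 -0.001 0.097 0 0 0 0;0 -0.001 0.097 0 0 0 0;0 -0.001 0.097 0 0 0 0;0 -0.001 0.097 0 0 0 0'
```

```text
time_s: 20.15
position: [0.6203, -0.1849, 0.2011]
tcp_rot: [[-1.0, 0.024, 0.001], [0.024, 1.0, 0.0], [-0.001, 0.0, -1.0]]
force: [-0.6, 1.4, 2.4]
opening: 0.236
grasp_force: 30.0
```

```bash
python3 steer.py '0 0 0 0 0 0 0;0 0 0 0 0 0 0;0 0 0 0 0 0 0'
python3 - <<'E'
from h import *
s=bot.read_state();print(s["opening"],s["moment"])
c=vision.capture("side");cv2.imwrite("pics/side10.png",c["color"][:,:,::-1])
for n in("side0.npz",):
    c0=np.load(n)["color"].astype(int);d=np.abs(c0-c["color"]).sum(2)[225:335,320:440];print((d>60).sum())
for z in(.19,.2,.21,.22,.24):print(z,proj(c,np.array([.6203,-.1846,z])))
E
```

```text
time_s: 20.45
position: [0.6203, -0.185, 0.2011]
tcp_rot: [[-1.0, 0.024, 0.001], [0.024, 1.0, 0.0], [-0.001, 0.0, -1.0]]
force: [-0.4, 3.0, 4.5]
opening: 0.245
grasp_force: 30.0
0.24511764816861734 [0.45463901 0.10404843 0.03216173]
5038
0.19 [377.64368367 249.47476047]
0.2 [377.80985455 246.69877037]
0.21 [377.97713759 243.90420099]
0.22 [378.14554399 241.09086519]
0.24 [378.48577243 235.40713308]
```

The opening of 21 mm suggests the fingertips caught the 22 mm spindle below the bar. I'll reopen, rise 10 mm and close again.

```bash
python3 steer.py '0 0 0 0 0 0 0.5;0 0 0 0 0 0 0.5;0 0 0 0 0 0 0.5;0 0 -0.005 0 0 0 0.5;0 0 -0.01 0 0 0 0.5;0 0 -0.01 0 0 0 0.5;0 0 -0.01 0 0 0 0.5;0 0 -0.01 0 0 0 0;0 0 -0.01 0 0 0 0;0 0 -0.01 0 0 0 0;0 0 -0.01 0 0 0 0;0 0 -0.01 0 0 0 0;0 0 -0.01 0 0 0 0'
```

```text
time_s: 21.8
position: [0.6201, -0.1849, 0.2105]
tcp_rot: [[-1.0, 0.024, -0.0], [0.024, 1.0, 0.0], [0.0, 0.0, -1.0]]
force: [-0.7, 1.2, -1.0]
opening: 0.184
grasp_force: 30.0
```

16 mm: a clean grip on the bar. Now turn −60° (tool +60).

```bash
python3 steer.py '0 0 0 0 0 1 0;0 0 0 0 0 3 0;0 0 0 0 0 6 0;0 0 0 0 0 9.5 0;0 0 0 0 0 13 0;0 0 0 0 0 17 0;0 0 0 0 0 21 0;0 0 0 0 0 25 0;0 0 0 0 0 29 0;0 0 0 0 0 33 0;0 0 0 0 0 37 0;0 0 0 0 0 41 0;0 0 0 0 0 45 0;0 0 0 0 0 49 0;0 0 0 0 0 52.5 0;0 0 0 0 0 55.5 0;0 0 0 0 0 58 0;0 0 0 0 0 59.5 0;0 0 0 0 0 60 0;0 0 0 0 0 60 0'
python3 steer.py '0 0 0 0 0 0 0;0 0 0 0 0 0 0;0 0 0 0 0 0 0.25;0 0 0 0 0 0 0.3;0 0 0 0 0 0 0.5;0 0 0 0 0 0 0.6;0 0 0 0 0 0 0.6;0 0 -0.01 0 0 0 0.6;0 0 -0.04 0 0 0 0.6;0 0 -0.08 0 0 0 0.6;0 0 -0.13 0 0 0 0.6;0 0 -0.18 0 0 0 0.6;0 0 -0.2 0 0 0 0.6;0 0 -0.2 0 0 0 0.6'
```

```text
time_s: 23.8
position: [0.6207, -0.1839, 0.2105]
tcp_rot: [[-0.479, 0.878, 0.001], [0.878, 0.479, 0.002], [0.001, 0.002, -1.0]]
force: [3.0, 5.7, 0.0]
opening: 0.179
grasp_force: 30.1
time_s: 25.2
position: [0.6216, -0.1859, 0.4167]
tcp_rot: [[-0.479, 0.878, 0.01], [0.878, 0.479, -0.005], [-0.009, 0.006, -1.0]]
force: [-0.8, -0.5, 0.1]
opening: 0.602
grasp_force: 0.0
```

```bash
python3 steer.py '0.31 -0.08 0 0 0 0 0.6;0.31 -0.08 0 0 0 0 0.6;0.31 -0.08 0 0 0 0 0.6;0.31 -0.08 0 0 0 0 0.6;0.31 -0.08 0 0 0 0 0.6;0.31 -0.08 0 0 0 0 0.6;0.31 -0.08 0 0 0 0 0.6;0.31 -0.08 0 0 0 0 0.6;0.31 -0.08 0 0 0 0 0.6;0.31 -0.08 0 0 0 0 0.6'|head -2
python3 - <<'E'
from h import *
c=vision.capture("top");s=vision.capture("side");cv2.imwrite("pics/end.png",c["color"][:,:,::-1])
print("hang",tab(s,(240,180,290,225)))
H,S,V=cv2.split(cv2.cvtColor(c["color"],cv2.COLOR_RGB2HSV))
m=((V<20)).astype(np.uint8);l=cv2.connectedComponentsWithStats(m[168:278,335:448])
A=np.array([.6202,-.1846])
for st,ce in zip(l[2][1:],l[3][1:]):
    if st[4]>60:
        p=onz(c,ce[0]+335,ce[1]+168,.03)[:2]-A;print("dark place",st[4],np.round(np.hypot(*p),3),np.degrees(np.arctan2(p[1],p[0])).round(1))
m=((S>170)&(H<16)).astype(np.uint8);m[:,:335]=0;m[:165]=0;m[285:]=0;m[:,450:]=0
n,L,ST,CE=cv2.connectedComponentsWithStats(m)
for i in range(1,n):
    if ST[i,4]>15:
        p=onz(c,*CE[i],.235)[:2];q=p-A;r=cv2.minAreaRect(np.argwhere(L==i).astype(np.float32));print("brown",ST[i,4],np.round(p,3),np.hypot(*q).round(3),np.degrees(np.arctan2(q[1],q[0])).round(1),np.round(r[2],1))
# steel blobs: beaker
d=np.abs(np.load("top0.npz")["color"].astype(int)-c["color"]).sum(2)
mm=(d>90).astype(np.uint8);mm=cv2.morphologyEx(mm,cv2.MORPH_OPEN,np.ones((3,3)));n,L,ST,CE=cv2.connectedComponentsWithStats(mm);print(ST[1:][ST[1:,4]>25])
E
```

```text
time_s: 26.2
position: [0.4021, 0.0478, 0.4101]
hang (np.int32(79), array([261.94, 200.91]), array([258, 195,   8,  13]), np.float32(82.6))
dark place 411 0.105 -1.9
dark place 413 0.104 118.7
dark place 422 0.106 -121.2
brown 66 [ 0.669 -0.274] 0.101 -61.5 21.8
brown 189 [ 0.62  -0.183] 0.001 109.0 28.4
brown 53 [ 0.516 -0.179] 0.105 177.1 90.0
[[  382   172    68    53  1523]
 [  352   197    28    17   348]
 [  396   224     8    11    69]
 [  414   227    34    29   607]
 [  354   232    16    16   203]
 [  363   235    17    18   141]
 [  255   250    11    16   114]
 [  137   250   208   230 13578]
 [  246   254    10    21   128]
 [  384   259    12     6    55]
 [  256   270     8     7    49]
 [  344   279    71   201  6667]
 [    9   382   118    98  7811]
 [  313   405    10    25   180]
 [  300   452     7    19    76]]
```

```bash
python3 steer.py '0 0 0 0 0 0 0.6;0 0 0 0 0 0 0.6;0 0 0 0 0 0 0.6;0 0 0 0 0 0 0.6;0 0 0 0 0 0 0.6'|head -1; python3 -c "
from rig import bot, vision, hand_in
print(hand_in())"
```

```text
time_s: 26.8
the job is handed in; nothing more can be done
None
```

The job is handed in at 26.8 s: the canister hangs still on the hook (leaning a steady 7° or so), and the carousel was then turned one stop clockwise, so the next canister stands at the marker with the other items in their places.

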